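# Slide the paddle out from under the trivets and bowl

### The job

Slide the bamboo paddle out from under the two trivets and the bowl in the little wooden rack, leaving those stacked upright in the rack, and lay the paddle flat, same side up, on the blue drying mat with its whole blade on the mat; let go of it there, do not drop it from a height. Leave the pot and spice jar on the rack's deck, the mug and the candle standing where they are.

Things in the scene. Friction and masses are not known exactly. Their poses are not given: they have to be found in the camera images.
- rack: Fixed dark wooden rack, an open bay under a deck. Origin: centre of its underside on the worktop; -x points out of the open front, z up. Bay floor 20 mm above the worktop, x -67 to +71 mm; side walls at y +-62 to +-72 mm. Pull the paddle level along the rack's -x by 115 mm or more before lifting it; the trivets and bowl then settle 10 mm onto the bay floor by themselves
- rack_bar (a point): Middle of the brass stop bar across the rack's front, at rack x -62, 46 mm above the worktop; axes as the rack. The bar is 10 mm deep in x, 24 mm high: its lower edge is 34 mm above the worktop, so the paddle's blade (top at 30 mm) slides out below it with 4 mm to spare, while the trivets above are held back by it
- rack_deck_edge (a point): Middle of the lower front edge of the rack's deck, at rack x -130, 135 mm above the worktop; axes as the rack. The deck is 12 mm thick and 154 mm wide and overhangs the front; only about the last 20 mm of the paddle's handle stand out from under it, so a gripper must be tilted back, its body leaning out to the rack's -x, to take the handle
- paddle_grip (a point): Grasp spot on the handle of the loose pale bamboo paddle (90 g), on the handle's centre line, half-way up, 20 mm from its end. Axes: +x from handle to blade, z up. Handle 70 mm long, 26 mm wide (y), 18 mm thick; its underside is 6 mm above the blade's underside, so at the start 26 mm above the worktop with free air below it
- paddle_blade (a point): Centre of the paddle's blade, 112.5 mm in +x from paddle_grip and 10 mm below it; axes as paddle_grip. Blade 115 mm long (x), 90 mm wide (y), 10 mm thick; at the start flat on the bay floor under the stack, its centre about 17.5 mm in front of the rack's origin, its x along the rack's x within 0.02 rad
- trivet_lower: Loose cork trivet, 110 x 110 x 12 mm, 50 g, directly on the paddle's blade. Origin: centre of its underside
- trivet_upper: Loose terracotta-coloured trivet, 110 x 110 x 12 mm, 50 g, on the cork one. Origin: centre of its underside
- bowl: Loose white pinch bowl, 105 mm across, 51 mm tall, about 0.14 kg, standing on the upper trivet. Origin: centre of its underside
- mat: Fixed blue drying mat, 190 x 190 mm, 3 mm thick, on the worktop. Origin: centre of its underside; x and y along its edges
- balm_pot: Bystander: loose small pot with a red lid, 58 mm across, 50 mm tall, standing on the rack's deck. Origin: centre of its underside
- spice_jar: Bystander: loose black-capped spice jar, 41 mm across, 105 mm tall, standing on the rack's deck. Origin: centre of its underside
- mug: Bystander: loose white mug with red inside, 89 x 120 mm, 98 mm tall, on the worktop. Origin: centre of its underside
- candle: Bystander: loose candle in a glass, 76 mm across, 90 mm tall, on the worktop. Origin: centre of its underside
Things that resemble listed ones, but are neither listed nor needed, are in the scene too. There is more than one size of the part that bears paddle_grip; the job needs the larger.

How it is judged:
By the outcome, as a careful person would: the job done as asked, in the order asked, and still so for the second after the job is handed in, with the robot touching nothing.
It also fails if it takes over 46 s, if anything falls off the work surface, if the arm or the gripper's body presses on something with over 40 N, if the wrist force passes 120 N, or if a joint passes its speed limit or range.

### The arm

A 6-joint arm with a two-finger parallel gripper is mounted at the origin on a cart in front of the work surface, level with it; the furniture and walls round the work are solid. World frame = base frame: x ahead of the robot, y to its left, z up, the work surface at z = 0. Lengths are in mm, angles in degrees, forces in N, time in s.
With the tool pointing down it reaches from about 325 to 925 mm from the base axis. Payload 3.1 kg.
Tool frame: the origin (TCP) lies at the very end of the fingers, on their centre line; the grasp point (between the pads) lies grasp_offset behind it (grasp_offset is the distance from the TCP to the grasp point, in mm); z points along the fingers, y is the line along which they close (so a half turn about z gives the same grasp; the last joint's range is limited). The gripper opens to 85 mm and grips with 20 to 120 N. Pads are 22 mm wide; open, the fingers measure 114 mm over their backs; the gripper's body (76 mm by 85 mm) begins 54 mm behind the grasp point. The pads swing forward as they close: fully open they stand 13 mm farther back than shut.
Start: joints at [-72.433, 12.427, 92.441, -0, 75.132, -6.429], TCP at [254.187, -570.989, 231.3] pointing down, gripper open.
Joint ranges: [-157.48, 157.48], [-44.54, 120.13], [17.64, 146.25], [-64.5, 244.5], [7.68, 150.69], [-147.95, 147.95]. Speed limits (degrees/s): [159.86, 159.86, 180, 180, 180, 180].

### API

Orientations are given as [roll, pitch, yaw] about the fixed x, y, z axes, in that order (R = Rz(yaw) Ry(pitch) Rx(roll)).
In Python, from station import * gives the robot as it stands. Calls block until the motion is done:
- goto(position, orientation): joint-space move of the TCP to a pose.
- move_l(position, attitude=None, speed=150): straight line of the TCP; attitude=None keeps the orientation; speed is the mean speed in mm/s.
- move_j(angles): joint-space move.
- grip(opening, squeeze=None): finger opening in mm; squeeze is the grip in N (None keeps the last); returns when the fingers have stopped.
- wait(seconds).
- solve_ik(position, orientation): joint angles nearest the present ones, or None.
- get_obs(): the state.
- get_image(name): name is "scene" or "top" or "wrist"; returns the picture (384x512x3 uint8, red, green, blue); there is no depth.
- get_calibration(name): a dict with "fx", "fy", "cx", "cy" (pixels), "R" (3x3) and "t" (3): a world point X has camera coordinates R X + t; the wrist camera has in their place "mount" (4x4, takes a point from camera to tool coordinates, whose origin is the TCP and whose axes are the flange's). Camera axes: x right, y down, z forward; pixel columns grow to the right and rows downward; lengths in mm; the calibration is good to about 2 mm. A picture is of the moment at which its call begins: read the wrist's pose just before it. get_calibration takes no time and is no camera call.
A pose or a line that the arm cannot do raises Unreachable and nothing moves.
- sign_off(): hands the job in; it is judged then, once.
Trained networks look in the newest picture that a camera, given by its name, has taken for a name from the list of things; names that differ only in an ending like _2 or _b are one class to them, and where a whole thing is asked for, a point or a joint stands for the part that bears it (a point fixed in the world has none). Each returns a list of dicts, best first, with "score" (0 to 1); they miss things now and then, are a little off and sometimes report something else, mostly with a low value. They report only what shows in the picture. A call takes as long as a camera call. They do not tell look-alikes from the thing itself.
- spot_in(name, camera): "extent" ([centre column, centre row, width, height] in pixels, round what is visible of it).
- regions_of(name, camera): "region" (384x512 bool, what is visible of it) and "extent" ([centre column, centre row, width, height] in pixels, round what is visible of it).
The state is a dict: "t": time; "joint_pos": joint angles; "qvel": joint speeds; "effort": joint torques, N m; "tcp_pos": TCP position; "ee_rot": TCP orientation; "wrist_force": force on the tool from outside, world axes, zero at the start; "moment": the same for the moment, N m; "grip_width": finger opening in mm; "grip_force": force on a finger pad.
Only numpy, scipy, OpenCV 4.12 (cv2) and the standard library are available. Lean on these libraries where they do the work, as an engineer would, in place of code of your own. Each camera call takes 0.05 s, during which the arm holds its last target. There are 200 camera calls.

## Working session

There is one attempt and no reset: what is moved stays moved. The work goes in short steps, each a Python script; the robot and the scene stay as the last script left them, time stands still between calls to the robot, and variables do not carry over. Pictures are saved under pics/ and viewed, at most 10 in all, crops included, and the job is handed in when it is done.

```bash
mkdir -p pics; ls; python3 - <<'E'
from station import *
import cv2,numpy as np
o=get_obs();print({k:o[k] for k in('t','tcp_pos','ee_rot','grip_width')})
try: print(grasp_offset)
except Exception as e: print(e)
ims={}
for n in('scene','top'):
    ims[n]=get_image(n); cv2.imwrite(f'pics/{n}0.png',ims[n][...,::-1])
    c=get_calibration(n);print(n,c)
    for k in('rack','rack_bar','rack_deck_edge','paddle_grip','paddle_blade','trivet_lower','trivet_upper','bowl','mat','balm_pot','spice_jar','mug','candle'):
        r=spot_in(k,n);print(k,[(np.round(d['extent']).astype(int).tolist(),round(d['score'],2)) for d in r[:3]])
E
```

```text
pics
{'t': 0.0, 'tcp_pos': array([ 253.93187295, -570.20987879,  229.98001362]), 'ee_rot': array([-1.79865843e+02, -1.62719124e-02,  2.39921209e+01]), 'grip_width': 86.01440522481062}
18.700000000000003
scene {'fx': 417.38732533669264, 'fy': 417.38732533669264, 'cx': 257.5344836957949, 'cy': 192.63566422640505, 'R': array([[-0.43507212, -0.900373  , -0.00638118],
       [-0.72803943,  0.35595056, -0.58588205],
       [ 0.52978376, -0.25025519, -0.81037121]]), 't': array([ 317.24308898,  441.82827311, 1148.36108125])}
rack [([229, 184, 73, 65], 0.81)]
rack_bar [([227, 183, 75, 68], 0.86)]
rack_deck_edge [([228, 186, 76, 73], 0.63)]
paddle_grip [([250, 257, 40, 22], 0.84), ([256, 201, 29, 13], 0.48)]
paddle_blade [([252, 257, 41, 21], 0.64), ([255, 201, 29, 12], 0.46)]
trivet_lower []
trivet_upper []
bowl []
mat [([332, 192, 18, 25], 0.51)]
balm_pot [([210, 171, 14, 23], 0.67), ([229, 187, 73, 68], 0.52)]
spice_jar [([220, 149, 13, 28], 0.71), ([254, 200, 29, 16], 0.24)]
mug [([311, 141, 24, 31], 0.87)]
candle [([191, 275, 27, 36], 0.61)]
top {'fx': 390.8667786049033, 'fy': 390.8667786049033, 'cx': 251.3866721222419, 'cy': 188.52185792950178, 'R': array([[-0.01507332, -0.99963781,  0.02229446],
       [-0.99865672,  0.01394558, -0.04990258],
       [ 0.04957359, -0.02301671, -0.99850523]]), 't': array([  48.69778805,  551.17181634, 1161.10053268])}
rack []
rack_bar [([216, 152, 91, 90], 0.82)]
rack_deck_edge [([218, 152, 99, 92], 0.66)]
paddle_grip [([247, 181, 8, 11], 0.62)]
paddle_blade [([204, 238, 42, 37], 0.71), ([217, 153, 94, 92], 0.24)]
trivet_lower [([249, 180, 12, 6], 0.31)]
trivet_upper []
bowl []
mat [([349, 220, 70, 72], 0.69)]
balm_pot [([186, 151, 23, 21], 0.89)]
spice_jar []
mug [([248, 183, 5, 12], 0.73), ([342, 126, 33, 39], 0.66)]
candle [([141, 235, 31, 23], 0.76)]
```

```bash
python3 - <<'E'
import cv2
a=cv2.imread('pics/scene0.png')[90:330,150:390];b=cv2.imread('pics/top0.png')[80:300,110:400]
cv2.imwrite('pics/s1.png',cv2.resize(a,None,fx=2.5,fy=2.5,interpolation=3));cv2.imwrite('pics/t1.png',cv2.resize(b,None,fx=2.7,fy=2.7,interpolation=3))
E
```

```text
(no output)
```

View pics/s1.png

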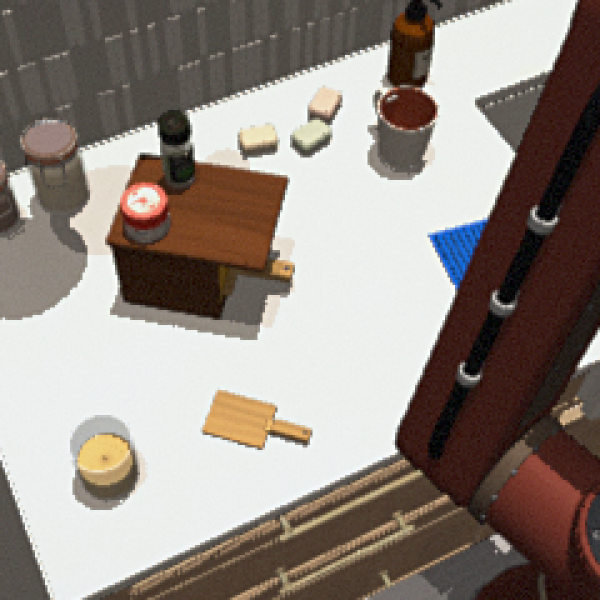

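View pics/t1.png

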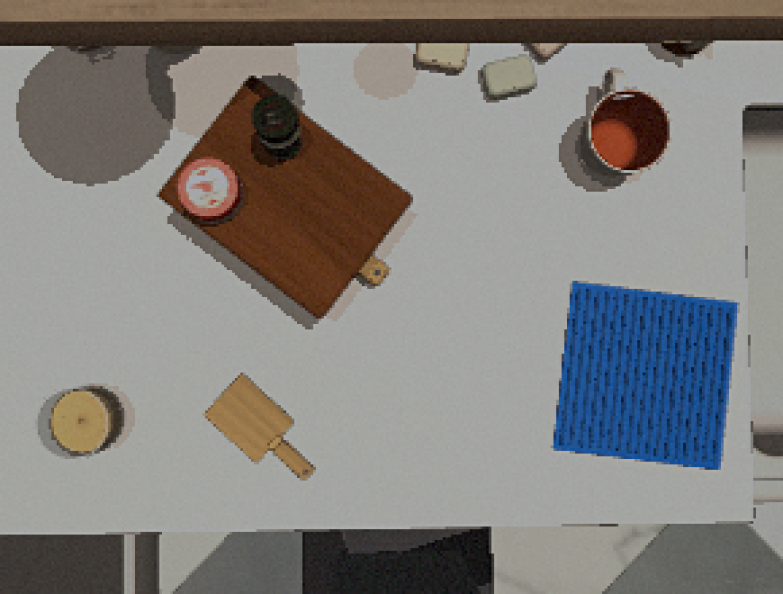

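The scene view shows the rack with the paddle's handle end sticking out front (crop 285,270), and a smaller look-alike paddle on the table (crop 255,418). The top view shows deck corners at about (252,78), (412,198), (322,320) and (160,195), the handle tip at (375,270) and the mat at (645,375), all in crop pixels. Next I turn these into poses.

```bash
cat >h.py <<'E'
import numpy as np,cv2
from station import *
def ray(n,p,z):
    c=get_calibration(n);d=np.c_[(p[:,0]-c['cx'])/c['fx'],(p[:,1]-c['cy'])/c['fy'],np.ones(len(p))]@c['R']
    o=-c['R'].T@c['t'];return (o+d*((z-o[2])/d[:,2])[:,None])[:,:2]
def proj(n,X):
    c=get_calibration(n);q=np.atleast_2d(X)@c['R'].T+c['t'];return q[:,:2]/q[:,2:]*[c['fx'],c['fy']]+[c['cx'],c['cy']]
E
python3 - <<'E'
from h import *
top=cv2.imread('pics/top0.png');off=np.array([110,80.])
P=lambda l:np.array(l,float)/2.7+off
deck=ray('top',P([(252,78),(412,198),(322,320),(160,195)]),147);print('deck\n',deck.round(1))
f=deck[1:3].mean(0);b=deck[[0,3]].mean(0);u=(b-f)/np.linalg.norm(b-f)
print('len',np.linalg.norm(b-f),'w',np.linalg.norm(deck[1]-deck[2]),np.linalg.norm(deck[0]-deck[3]))
for i,j in((2,3),(1,0),(1,2),(0,3)):
    d=deck[j]-deck[i];print('yaw',np.degrees(np.arctan2(d[1],d[0])))
print('front mid',f,'grip guess',f)
# masks
hsv=cv2.cvtColor(top,cv2.COLOR_BGR2HSV)
m=cv2.inRange(hsv,(100,120,60),(125,255,255));k,l,s,c=cv2.connectedComponentsWithStats(m)
i=1+s[1:,4].argmax();ys,xs=np.where(cv2.morphologyEx((l==i).astype('u1'),3,np.ones((5,5))))
print('mat',cv2.minAreaRect(ray('top',np.c_[xs,ys].astype(float),3).astype('f4')))
m=cv2.inRange(hsv,(0,120,20),(14,255,140));k,l,s,c=cv2.connectedComponentsWithStats(m)
i=1+s[1:,4].argmax();ys,xs=np.where(l==i);print('deckmask',s[i],cv2.minAreaRect(ray('top',np.c_[xs,ys].astype(float),147).astype('f4')))
x,y=int(375/2.7+110),int(270/2.7+80);print(hsv[y-1:y+2,x-1:x+2].tolist())
m=cv2.inRange(hsv,(10,60,60),(25,255,255));m[:y-12]=0;m[y+12:]=0;m[:,:x-12]=0;m[:,x+12:]=0
ys,xs=np.where(m>0);w=ray('top',np.c_[xs,ys].astype(float),44);print('handle',len(w),w.mean(0),cv2.minAreaRect(w.astype('f4')),cv2.boxPoints(cv2.minAreaRect(w.astype('f4'))))
yaw=np.arctan2(*u[::-1]);print('handle in f frame x,y minmax',[( ((w-f)@v).min(),((w-f)@v).max()) for v in(u,np.array([-u[1],u[0]]))])
print(get_calibration('wrist'))
E
```

```text
deck
 [[760.8 169.4]
 [639.   12.4]
 [519.4 102.9]
 [645.  260.9]]
len 200.25500053268007 w 150.0019890634275 147.59535481478073
yaw 51.5348043830542
yaw 52.21723600933847
yaw 142.86248963670084
yaw 141.68750158617559
front mid [579.21937275  57.64791733] grip guess [579.21937275  57.64791733]
mat ((457.03753662109375, -253.46728515625), (188.53985595703125, 189.17027282714844), 81.95286560058594)
deckmask [ 169  110   93   88 3469] ((642.279296875, 137.89476013183594), (203.9198760986328, 151.63113403320312), 51.899986267089844)
[[[18, 135, 138], [18, 143, 137], [18, 117, 142]], [[17, 130, 165], [17, 117, 137], [116, 25, 70]], [[17, 130, 163], [16, 87, 114], [113, 34, 68]]]
handle 221 [586.16077696  65.13435187] ((581.4723510742188, 61.09900665283203), (49.77653503417969, 58.69003677368164), 89.267333984375) [[551.8115    36.588013]
 [610.4967    35.83754 ]
 [611.1332    85.61    ]
 [552.448     86.36047 ]]
handle in f frame x,y minmax [(np.float64(-19.941302043269662), np.float64(41.684730377791446)), (np.float64(-34.5552702945366), np.float64(38.78681271512565))]
{'fx': 307.46814203719475, 'fy': 307.46814203719475, 'cx': 253.39416020756195, 'cy': 193.5941895542222, 'mount': array([[-4.36588116e-04, -9.50795482e-01, -3.09818916e-01,
         7.90851379e+01],
       [ 9.99999797e-01, -5.58827943e-04,  3.05801391e-04,
         8.82897846e-02],
       [-4.63890049e-04, -3.09818720e-01,  9.50795533e-01,
        -1.43282218e+02],
       [ 0.00000000e+00,  0.00000000e+00,  0.00000000e+00,
         1.00000000e+00]])}
```

```bash
cat >>h.py <<'E'
from scipy.spatial.transform import Rotation as Ro
def att(psi,th,s=1):   # tool leaning back by th, pointing along heading psi; s=1 camera above
    p,t=np.radians([psi,th]);u=np.array([np.cos(p),np.sin(p),0]);k=np.array([0,0,1.])
    z=u*np.sin(t)-k*np.cos(t);x=s*(u*np.cos(t)+k*np.sin(t))
    return Ro.from_matrix(np.c_[x,np.cross(z,x),z]).as_euler('xyz',degrees=True),z
E
python3 - <<'E'
from h import *
psi=51.9;u=np.array([np.cos(np.radians(psi)),np.sin(np.radians(psi)),0])
p=ray('top',np.array([[375,270.],[645,375],[627,135]])/2.7+[110,80],44);print(p)
f=np.array([579.3,57.6]);d=p[0]-f;print('tip in edge frame',d@u[:2],d@[-u[1],u[0]])
g=np.r_[f,35];print('grip px scene',proj('scene',g),proj('scene',g-20*u))
mat=np.array([457,-253.5,0])
for s in(1,-1):
  for th in(42,48,55):
    for nm,G,ps in(('pre',g-np.array(u)*80+[0,0,72],psi),('grasp',g,psi),('pulled',g-190*u,psi),*((f'mat{a}',mat+[0,0,18]-112.5*np.array([np.cos(np.radians(a)),np.sin(np.radians(a)),0]),a) for a in(10,52,67,82,97))):
        o,z=att(ps,th,s);q=solve_ik(G+8*z,o);print(s,th,nm,None if q is None else np.round(q))
E
```

```text
[[ 575.3776922    48.33766937]
 [ 457.21123705 -243.02885698]
 [ 720.13512346 -230.41249217]]
tip in edge frame -9.70905698595477 -2.628588912765158
grip px scene [[261.4117109  198.56687628]] [[267.20347906 199.57912559]]
1 42 pre [-31.   7. 124.  53.  56. -27.]
1 42 grasp [-21.  20. 121.  63.  46. -31.]
1 42 pulled [-46.  15. 127.  52.  58. -44.]
1 42 mat10 [-76.  11. 136.  62.  49. -45.]
1 42 mat52 [-69.  30. 107.  37.  72. -52.]
1 42 mat67 [-64.  36.  97.  31.  79. -56.]
1 42 mat82 [-59.  41.  88.  25.  87. -61.]
1 42 mat97 [-54.  46.  79.  19.  93. -67.]
1 48 pre [-34.  10. 125.  60.  59. -35.]
1 48 grasp [-23.  22. 122.  71.  50. -40.]
1 48 pulled [-49.  19. 126.  56.  62. -50.]
1 48 mat10 [-79.  15. 137.  67.  54. -53.]
1 48 mat52 [-71.  33. 106.  40.  76. -55.]
1 48 mat67 [-66.  39.  95.  33.  84. -58.]
1 48 mat82 [-60.  44.  85.  27.  92. -62.]
1 48 mat97 [-55.  49.  76.  21.  98. -67.]
1 55 pre [-37.  13. 126.  66.  64. -43.]
1 55 grasp [-26.  25. 122.  78.  55. -49.]
1 55 pulled [-52.  23. 126.  60.  67. -57.]
1 55 mat10 [-83.  20. 136.  71.  60. -62.]
1 55 mat52 [-73.  37
[... 450 characters left out ...]
1 48 pre [-34.  10. 125.  60.  59. 145.]
-1 48 grasp [-23.  22. 122.  71.  50. 140.]
-1 48 pulled [-49.  19. 126.  56.  62. 130.]
-1 48 mat10 [-79.  15. 137.  67.  54. 127.]
-1 48 mat52 [-71.  33. 106.  40.  76. 125.]
-1 48 mat67 [-66.  39.  95.  33.  84. 122.]
-1 48 mat82 [-60.  44.  85.  27.  92. 118.]
-1 48 mat97 [-55.  49.  76.  21.  98. 113.]
-1 55 pre [-37.  13. 126.  66.  64. 137.]
-1 55 grasp [-26.  25. 122.  78.  55. 131.]
-1 55 pulled [-52.  23. 126.  60.  67. 123.]
-1 55 mat10 [-83.  20. 136.  71.  60. 118.]
-1 55 mat52 [-73.  37. 104.  43.  82. 122.]
-1 55 mat67 [-67.  43.  92.  36.  90. 120.]
-1 55 mat82 [-62.  49.  82.  29.  98. 117.]
-1 55 mat97 [-56.  54.  72.  23. 105. 113.]
```

```bash
python3 - <<'E'
from h import *
psi=51.9;o,z=att(psi,48);g=np.array([579.3,57.6,35])
goto(g+(8-110)*z,o)
ob=get_obs();print(ob['t'],ob['tcp_pos'],ob['ee_rot'],o)
im=get_image('wrist');r=spot_in('paddle_grip','wrist');print([(d['extent'],d['score']) for d in r])
T=np.eye(4);T[:3,:3]=Ro.from_euler('xyz',ob['ee_rot'],degrees=True).as_matrix();T[:3,3]=ob['tcp_pos']
c=get_calibration('wrist');M=np.linalg.inv(T@c['mount'])
u=np.array([np.cos(np.radians(psi)),np.sin(np.radians(psi)),0]);v=np.array([-u[1],u[0],0]);k=np.array([0,0,9])
im=im[...,::-1].copy();cv2.imwrite('pics/w0.png',im)
for X in(g,g-20*u+13*v+k,g-20*u-13*v+k,g+13*v+k,g-13*v+k,g+50*u+13*v+k,g+50*u-13*v+k,g+77*v+[0,0,100],g-77*v+[0,0,100]):
    q=M@np.r_[X,1];p=(q[:2]/q[2]*c['fx']+[c['cx'],c['cy']]);print(p.round());cv2.circle(im,tuple(p.astype(int).tolist()),2,(255,0,255),-1)
cv2.imwrite('pics/w1.png',cv2.resize(im,(800,600),interpolation=3))
E
```

```text
3.6667 [533.20202415  -3.00828579 103.70684636] [179.87708126 -47.99497324  51.93504712] [180.  -48.   51.9]
[([254.6, 174.9, 98.1, 83.6], 0.67)]
[252. 193.]
[235. 210.]
[268. 210.]
[236. 188.]
[268. 188.]
[237. 140.]
[266. 140.]
[113. 104.]
[389. 104.]
```

View pics/w1.png

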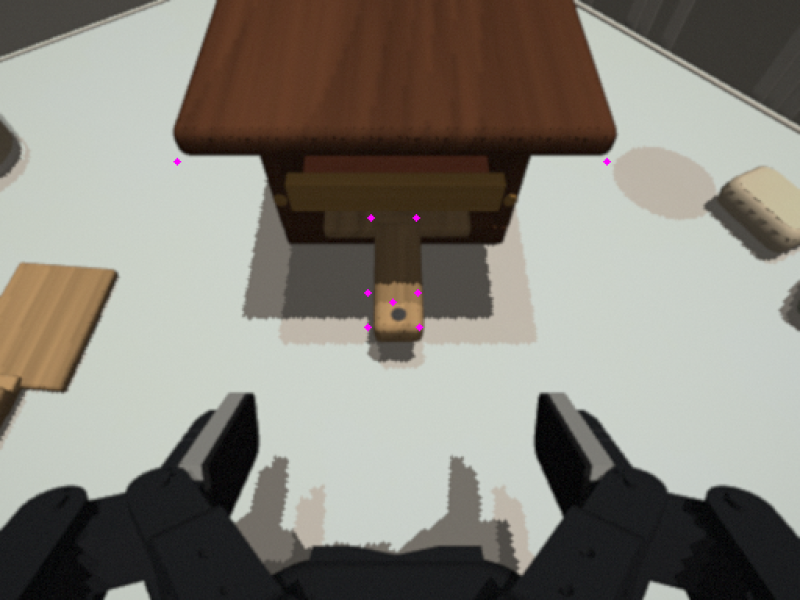

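The wrist view shows the handle at columns 374–423 with its tip at row 335. It sits about 2.5 mm right of and 2.3 mm nearer than predicted, and its direction agrees. The deck edge at row 153 also agrees, so I correct the grasp point, grip and start the pull.

```bash
cat >>h.py <<'E'
psi=51.9;O,Z=att(psi,48)
U=np.array([np.cos(np.radians(psi)),np.sin(np.radians(psi)),0]);V=np.array([-U[1],U[0],0])
G=np.array([579.3,57.6,35.])-2.3*U-2.6*V
def st(s):
    o=get_obs();print(s,round(o['t'],2),np.round(o['tcp_pos'],1),'F',np.round(o['wrist_force'],1),'w',round(o['grip_width'],1),'gf',np.round(o['grip_force'],1));return o
E
python3 - <<'E'
from h import *
move_l(G-30*Z+8*Z,O,speed=100);st('near')
move_l(G+8*Z,O,speed=50);st('at')
grip(20,50);st('grip')
cv2.imwrite('pics/w2.png',get_image('wrist')[...,::-1])
move_l(G+8*Z-20*U,O,speed=40);st('pull20')
cv2.imwrite('pics/w3.png',get_image('wrist')[...,::-1])
a=cv2.imread('pics/w2.png')[0:300,100:420];b=cv2.imread('pics/w3.png')[0:300,100:420]
cv2.imwrite('pics/w23.png',cv2.resize(np.hstack([a,b]),(800,375)))
E
```

```text
near 4.7 [570.   41.2  49.9] F [ 0.2 -0.9  0.1] w 85.4 gf 0.0
at 5.45 [583.5  59.1  29.5] F [-0.1  0.  -0.3] w 85.5 gf 0.0
grip 6.03 [583.6  58.8  29.9] F [-2.6 -1.2  2.6] w 25.2 gf 53.7
pull20 6.72 [571.   42.7  29.7] F [-2.8 -2.3  4.7] w 25.0 gf 54.0
```

View pics/w23.png

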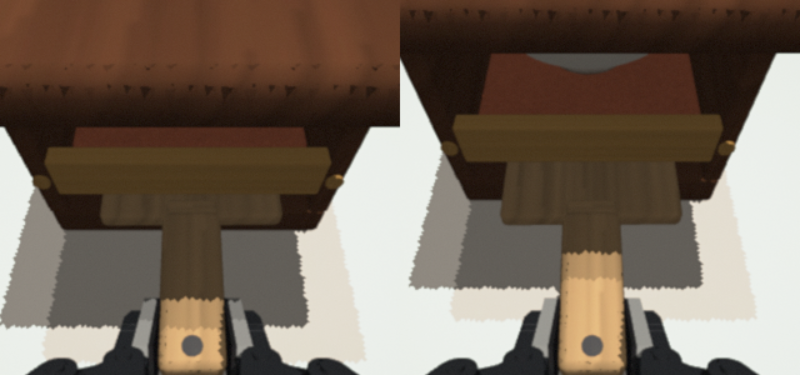

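The paddle is held straight and is sliding out under the bar while the trivets stay behind it. I continue the pull.

```bash
python3 - <<'E'
from h import *
for d in(80,130,190):
    move_l(G+8*Z-d*U,O,speed=60);st(d)
cv2.imwrite('pics/w4.png',cv2.resize(get_image('wrist')[...,::-1],(640,480)))
r=regions_of('bowl','wrist');print([(d['extent'],d['score']) for d in r])
E
```

```text
80 7.92 [534.1  -4.5  29.3] F [-2.  -2.9  1.3] w 24.9 gf 53.8
130 8.91 [503.4 -43.5  29.7] F [-0.3 -0.1 -0.5] w 24.7 gf 53.3
190 10.06 [466.4 -90.4  29.7] F [ 1.  -0.4 -0.6] w 24.9 gf 53.3
[]
```

View pics/w4.png

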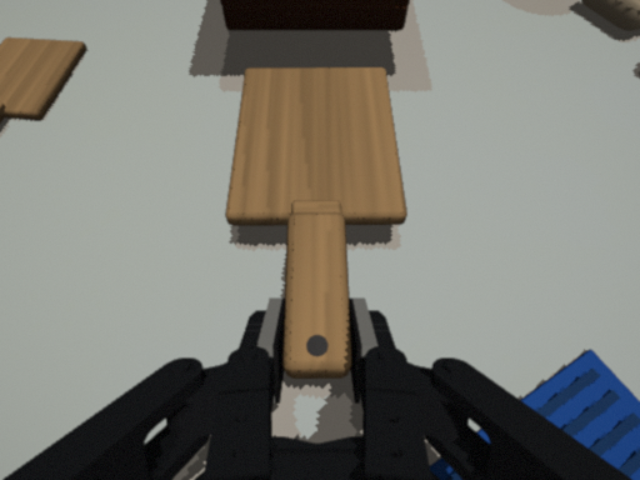

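The paddle (blade rows 68–222) is fully clear of the rack, straight in the fingers, same side up. Next I carry it to the mat and lower it, watching the wrist force.

```bash
python3 - <<'E'
from h import *
o2,z2=att(82,48);d=np.array([np.cos(np.radians(82)),np.sin(np.radians(82)),0])
B=np.array([457,-253.5,0])-112.5*d+8*z2
p=G+8*Z-190*U
move_l(p+[0,0,45],O,speed=100);st('lift')
move_l(B+[0,0,75],o2,speed=120);st('above')
move_l(B+[0,0,24],o2,speed=80);b=st('low')
f0=b['wrist_force'][2]
for h in(22,21,20,19,18.5,18,17.5,17):
    move_l(B+[0,0,h],o2,speed=20);o=st(h)
    if o['wrist_force'][2]-f0>3:break
cv2.imwrite('pics/w5.png',get_image('wrist')[...,::-1]);cv2.imwrite('pics/t5.png',get_image('top')[...,::-1])
a=cv2.imread('pics/w5.png');t=cv2.imread('pics/t5.png')[100:292,236:492]
cv2.imwrite('pics/c5.png',cv2.resize(np.hstack([cv2.resize(a,(400,300)),cv2.resize(t,(400,300))]),(800,300)))
E
```

```text
lift 10.76 [466.2 -90.6  74.5] F [-0.6  1.  -1.3] w 24.8 gf 53.3
above 13.15 [ 442.1 -358.5   69.7] F [-0.7  0.4 -0.9] w 25.0 gf 53.3
low 13.94 [ 442.3 -359.1   18.7] F [ 0.6 -0.3 -1. ] w 24.8 gf 53.3
22 14.19 [ 442.3 -359.3   17. ] F [ 0.1  0.  -1.2] w 24.7 gf 53.3
21 14.44 [ 442.2 -359.    15.7] F [ 1.2  0.7 -1.6] w 25.1 gf 53.3
20 14.69 [ 442.1 -359.    14.6] F [-0.6  0.3 -1.5] w 24.9 gf 53.3
19 14.94 [ 442.1 -358.9   13.6] F [-0.4  0.5 -0.8] w 25.0 gf 53.3
18.5 15.19 [ 442.2 -359.    13.2] F [-1.   0.2 -0.6] w 25.1 gf 53.3
18 15.44 [ 442.2 -359.1   13. ] F [-0.6  0.8  0.6] w 25.1 gf 53.5
17.5 15.69 [ 442.2 -359.1   12.7] F [-0.1 -0.3  2.3] w 25.0 gf 53.6
```

View pics/c5.png

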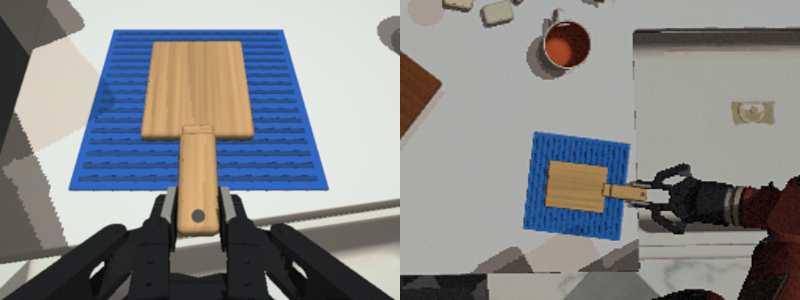

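The whole blade lies inside the blue mat (left view rows 40–140, mat 30–190), and the rising force shows it touches. I release it, back off and check everything.

```bash
python3 - <<'E'
from h import *
o2,z2=att(82,48);d=np.array([np.cos(np.radians(82)),np.sin(np.radians(82)),0])
B=np.array([457,-253.5,0])-112.5*d+8*z2+[0,0,17.5]
grip(60);st('open')
move_l(B-90*z2,o2,speed=120);st('back')
# look into the rack's front from afar
goto(G+[0,0,60]-190*U,att(psi,60)[0]);st('look')
cv2.imwrite('pics/w6.png',get_image('wrist')[...,::-1]);cv2.imwrite('pics/t6.png',get_image('top')[...,::-1])
a=cv2.imread('pics/w6.png');t=cv2.imread('pics/t6.png')[80:300,110:400]
cv2.imwrite('pics/c6.png',np.hstack([cv2.resize(a,(400,300)),cv2.resize(t,(400,300))]))
E
```

```text
open 16.23 [ 442.1 -358.9   11.9] F [-0.4  0.7 -0.8] w 60.0 gf 0.0
back 17.12 [ 432.6 -424.4   71.7] F [0.1 0.9 0.7] w 59.7 gf 0.0
look 18.38 [463.7 -96.8  95.4] F [ 0.  -0.7  0.1] w 60.1 gf 0.0
```

View pics/c6.png

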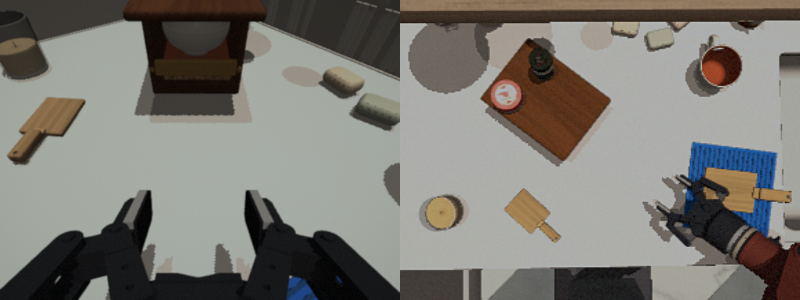

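The bowl stands upright on the trivets behind the bar. The pot, jar, mug and candle haven't moved, and the paddle lies flat on the mat with the gripper touching nothing.

```bash
python3 -c "
from station import *
print(sign_off())"
```

```text
the job is handed in; nothing more can be done
None
```

The paddle is out from under the stack and lies flat on the blue mat, same side up, with its whole blade on it. The bowl and trivets are still stacked upright in the rack, nothing else was moved, and the job was handed in at about 18 s.

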